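# Snap the lens retainer into a prop lamp head

## Robot

A 6-joint arm with a two-finger parallel gripper is mounted at the origin on the work surface. World frame = base frame: x ahead of the robot, y to its left, z up, the work surface at z = 0. Lengths are in m, angles in degrees, forces in N, time in s.
With the tool pointing down it reaches from about 0.25 to 0.725 m from the base axis. Payload 9.7 kg.
Tool frame: the origin (TCP) lies midway between the tips of the shut fingers; the grasp point (between the pads) lies bot.hold_point_z behind it (bot.hold_point_z is the distance from the TCP to the grasp point, in m); z points along the fingers, y is the line along which they close (so a half turn about z gives the same grasp; the last joint's range is limited). The gripper opens to 85 mm and grips with 20 to 120 N. Pads are 22 mm wide; open, the fingers measure 114 mm over their backs; the gripper's body (76 mm by 85 mm) begins 54 mm behind the grasp point. The pads swing forward as they close: fully open they stand 13 mm farther back than shut.
Start: joints at [-68.411, 4.979, 10.078, 95.1, 0, 90], TCP at [0.202, -0.511, 0.231] pointing down, gripper open.
Joint ranges: [-179.16, 179.16], [-48.56, 103.87], [-65.8, 70.77], [-126.05, 130.52], [-82.76, 87.17], [-180, 180]. Speed limits (degrees/s): [127.2, 127.2, 147.25, 180, 180, 180].

## Interface

Orientations are given as [roll, pitch, yaw] about the fixed x, y, z axes, in that order (R = Rz(yaw) Ry(pitch) Rx(roll)).
In Python, from workcell import bot, camera, camera_model, ticket gives the robot as it stands.
- The arm moves only by the tool send_rows, never from a script. Its argument "targets" is text: rows parted by semicolons, each of 5 numbers parted by spaces: the shift along the tool's x, y, z in mm, then the turn about the tool's z in degrees, then the closure in counts, from 0 (fully open) to 255 (shut). A call has 1 to 20 rows; each row is the pose to reach, as a shift and turn from the pose commanded when the call began, along the tool's axes at that moment; what a row does not reach only later rows make up. A row lasts 1/8 s, in which the tool goes at most 62.5 mm and 10.7 degrees, less where a joint would pass 70% of its speed; a pose out of reach is approached as far as the arm can. A call with a gripper value outside its range is refused whole. The fingers move at their own pace and stop on an object; "newtons" is the grip in N (left out, the last holds). Time passes only in rows, so rows that repeat a pose let the fingers close. It gives the time, the measured TCP pose, the force, the opening and the grip force at its end, in the units of the state.
- bot.get_obs(): the state, without advancing time (a new reading comes with each control period).
- camera(name): name is "scene" or "top"; returns the picture (384x512x3 uint8, blue, green, red); there is no depth.
- camera_model(name): a dict with "K" (3x3 intrinsics, pixels), "pose" (4x4, takes a point from camera to world coordinates). Camera axes: x right, y down, z forward; pixel columns grow to the right and rows downward; lengths in m; the calibration is good to about 2 mm. A picture is of the moment at which its call begins. camera_model takes no time and is no camera call.
- ticket.job_done(): hands the job in; it is judged then, once.
The state is a dict: "time": time; "q": joint angles; "qd": joint speeds; "joint_efforts": joint torques, N m; "ee_pos": TCP position; "tcp_rot": TCP orientation; "wrist_force": force on the tool from outside, world axes, zero at the start; "torque": the same for the moment, N m; "opening": finger opening in m; "grasp_force": force on a finger pad.
Only numpy, scipy, OpenCV 4.12 (cv2) and the standard library are available. Lean on these libraries where they do the work, as an engineer would, in place of code of your own. Each camera call takes 0.05 s, during which the arm holds its last target. There are 200 camera calls.

## Task

Fit the lens retainer of the prop lamp in the middle of the bench: lay the small hooded retainer ring loosely on the lamp's three spring clips and let go, then push it straight down with the wooden-handled pusher, not with the gripper, until it snaps in level under all three clips. Feel your way: once it is home, hold it down with a steady push of 10 to 20 N for a good second so that the gasket under the glass beds, and never push harder than 20 N or the glass may crack. Stand the pusher back upright on the bench, clear of the lamp, and leave the retainer in place and everything else where it is.

Things in the scene. Friction and masses are not known exactly. Their poses are not given: they have to be found in the camera images.
- lamp: Prop lamp head, fixed: a steel plate 130 x 104 x 12 mm with an upright bare-metal barrel, outer diameter 69 mm (81 mm at the cooling fins at its foot), bore 63 mm, mouth 60 mm above the bench, a round glass inside, three spring clips round the mouth. Origin: under the plate's centre, on the barrel's axis, at bench height; z up.
- lamp_rim (a point): Centre of the barrel's mouth, on its axis, level with the rim, z up. The small retainer laid on the clips centres itself, its underside 3 to 4 mm above this; grip it across the hood, fingertips about 15 mm above its underside, to clear the clips. Going down it first meets up to about 12 N (clips bending), then little, then snaps in; at home its underside is 5 mm below this.
- clip_nose (a point): Nose of one of the three clips, 28 mm from the lamp's axis, 2.5 mm above the rim; the others stand 120 and 240 degrees round. Upright sheet-steel springs 12 mm wide, outside the barrel, tops 14 mm above the rim; their hooked heads slope inward and down to the noses. They bend outward and snap back over a flange that has passed.
- lens: The glass in the barrel, 55 mm across, on a rubber gasket. Origin: centre of its underside, z up; its top, 6 mm higher, lies 4.4 mm below the rim. The gasket gives by about 3 N per mm for 1.6 mm, then it is firm. More than 22 N cracks it.
- ring: The small retainer, loose, hood up, 35 to 60 g: a bare aluminium ring (foot diameter 51 mm, 3 mm high; flange diameter 60 mm from 3 to 5.5 mm; collar diameter 46 mm up to 11 mm) with a black tube, the hood, outer diameter 40 mm, screwed tight into it; its top stands anywhere from 29 to 37 mm above the underside, and this is not reported. Origin: centre of its underside; z up to the hood.
- pusher: The pusher, like a big stamp, 91 mm tall, 110 to 225 g, standing loose on its foot: a white nylon foot, flat below, diameter 50 mm, 10 mm thick, and a round beech handle of diameter 30 mm from 30 to 83 mm above the underside. Origin: centre of its flat underside; z up the handle. It may shift a millimetre or two in the fingers as it is gripped.
- big_ring: Not for this lamp: a wider aluminium retainer, flange diameter 87 mm, 22 mm tall, lying hood up. Origin: centre of its underside. Leave alone.
- jar_a: Glass paint jar with a plastic cap, diameter 42 mm, 54 mm tall. Origin: centre of its underside. Leave alone.
- jar_b: Glass paint jar like jar_a. Leave alone.
- jar_c: Glass paint jar like jar_a. Leave alone.
- screwdriver: Screwdriver 180 mm long, lying between robot and lamp; black handle to its -x. Origin on its underside. Leave alone.
- oilstone: Grey sharpening stone 110 x 45 x 22 mm. Origin: centre of its underside. Leave alone.
Things that resemble listed ones, but are neither listed nor needed, are in the scene too. Leave any pink or turquoise look-alike of the pusher alone.

How it is judged (in metres and radians):
On the way, in this order (a step that is already met when the one before it is completed fails the run):
1. the retainer lies loose, centred and level on the clips, let go, not yet pressed in (horizontal distance between ring and lamp_rim below 0.004 m and z of ring in the frame of lamp_rim between 0 and 0.007 m and contact force between the fingers and ring below 0.1 N and angle between the z axis of ring and the z axis of lamp, either way round below 0.07 rad), for 0.2 s.
2. the retainer is below the clips and the pusher holds it down with at least 8 N (z of ring in the frame of lamp_rim below -0.004 m and contact force between pusher and ring above 8 N), for 0.8 s.
At the end, for the whole second after the job is handed in: The small retainer is snapped in: its underside 4 to 8 mm below the lamp's rim, within 2.5 mm of the lamp's axis and level within 2 degrees; the pusher stands upright (within 6 degrees) at rest on the bench, its axis more than 90 mm from the lamp's axis (z of ring in the frame of lamp_rim between -0.008 and -0.004 m and horizontal distance between ring and lamp_rim below 0.0025 m and angle between the z axis of ring and the z axis of lamp, either way round below 0.035 rad and height (world z) of pusher below 0.01 m and angle between pusher's own z axis and vertical below 0.1 rad and linear speed of pusher below 0.02 m/s and horizontal distance between pusher and lamp above 0.09 m); the robot touches nothing.
It fails at once if the pusher bears on the retainer, or anything on the glass, with more than 22 N (contact force between pusher and ring above 22 N or contact force between lens and anything else above 22 N).
It fails at once if the gripper's fingers touch the retainer (over 2 N) once it has gone below the rim (z of ring in the frame of lamp_rim below -0.001 m and horizontal distance between ring and lamp_rim below 0.02 m and contact force between the fingers and ring above 2 N).
It fails at once if another thing on the bench is shifted by more than 30 mm (distance of any of big_ring, jar_a, jar_b, jar_c, screwdriver, oilstone from where it was at the start of the episode above 0.03 m).
It also fails if it takes over 72 s, if anything falls off the work surface, if the arm or the gripper's body presses on something with over 40 N, if the wrist force passes 120 N, or if a joint passes its speed limit or range.

## Working session

There is one attempt and no reset: what is moved stays moved. The work goes in short steps, Python scripts to look and compute and a tool call to move; the robot and the scene stay as the last step left them, time stands still between calls to the robot, and variables do not carry over. Pictures are saved under pics/ and viewed, at most 11 in all, crops included, and the job is handed in when it is done.

Besides the shell and the picture viewer there is one more tool, called after "Call:" as name(argument=value, ...) on one line, values as JSON. send_rows: Moves the arm, as the interface text tells. Its arguments: {"type":"object","properties":{"targets":{"type":"string"},"newtons":{"type":"number"}},"required":["targets"]}

```bash
mkdir -p pics; ls
python3 - <<'E'
from workcell import bot,camera,camera_model
import cv2,numpy as np
for n in("scene","top"):
    cv2.imwrite(f"pics/{n}0.png",camera(n)); m=camera_model(n); print(n,np.round(m["K"],1).tolist(),np.round(m["pose"],4).tolist())
print(bot.get_obs(),bot.hold_point_z)
E
```

```text
pics
scene [[433.3, 0.0, 259.4], [0.0, 433.3, 193.8], [0.0, 0.0, 1.0]] [[-0.4646, 0.6014, -0.65, 1.347], [0.8855, 0.3053, -0.3504, 0.3923], [-0.0122, -0.7383, -0.6744, 0.874], [0.0, 0.0, 0.0, 1.0]]
top [[448.5, 0.0, 263.0], [0.0, 448.5, 186.1], [0.0, 0.0, 1.0]] [[0.01, -0.9845, 0.175, 0.3468], [-0.9999, -0.0102, -0.0002, -0.0257], [0.002, -0.1749, -0.9846, 1.2657], [0.0, 0.0, 0.0, 1.0]]
{'time': 0.1, 'q': array([-6.84122185e+01,  5.00523408e+00,  1.00397537e+01,  9.50997364e+01,
       -1.73583069e-03,  8.99974905e+01]), 'qd': array([-0.06373405,  0.00422184,  0.08696428, -0.05340509, -0.01276008,
        0.08210361]), 'joint_efforts': array([-7.57263342e-05, -5.21565378e+01,  4.65651512e+01,  1.60202599e-02,
       -2.64557076e-05,  1.86196615e-06]), 'ee_pos': array([ 0.2022757 , -0.51123204,  0.23068682]), 'tcp_rot': array([-1.79934783e+02,  1.73297311e-03,  2.15902930e+01]), 'wrist_force': array([ 0.35263773, -0.17748526,  0.34238581]), 'torque': array([-0.01841565,  0.01000571, -0.02035582]), 'grasp_force': 0.0, 'opening': 0.08530876243829737} 0.0187
```

View pics/scene0.png

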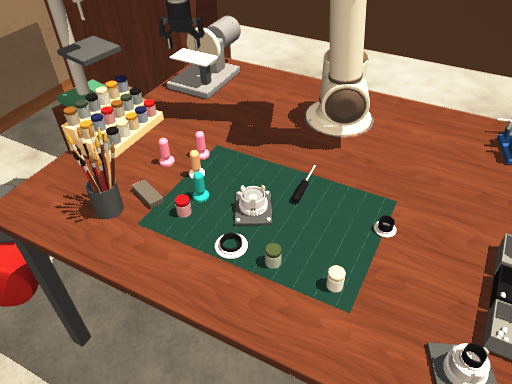

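View pics/top0.png

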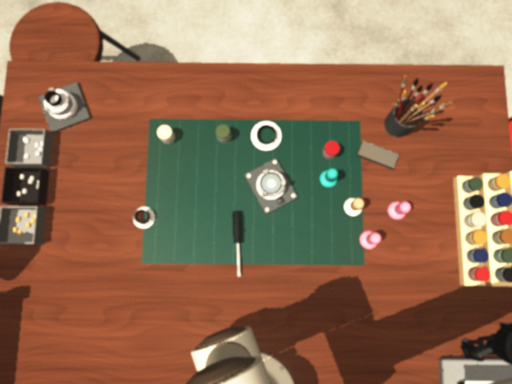

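The possible retainers are the small hooded ring at top (144,217) / scene (385,227), the big ring at top (266,136), and the ring on the other lamp at top (62,102). The possible pushers are the beech one at top (354,206) / scene (195,163), two pink ones at top (400,210) and (371,240), and a turquoise one at top (330,178). I choose the small ring and the beech pusher, and check both in one close crop.

```bash
cat > h.py <<'E'
import numpy as np,cv2
from workcell import bot,camera,camera_model
def ray(n,u,v):
    m=camera_model(n);P=np.array(m["pose"]);d=P[:3,:3]@np.linalg.solve(np.array(m["K"]),[u,v,1.]);return P[:3,3],d
def at(n,u,v,z):
    o,d=ray(n,u,v);return (o+d*(z-o[2])/d[2])[:2]
def proj(n,p):
    m=camera_model(n);P=np.array(m["pose"]);c=P[:3,:3].T@(np.asarray(p,float)-P[:3,3]);q=np.array(m["K"])@c;return q[:2]/q[2]
def crop(img,u,v,r=24,s=260):
    return cv2.resize(img[v-r:v+r,u-r:u+r],(s,s),interpolation=cv2.INTER_CUBIC)
E
python3 - <<'E'
from h import *
t=cv2.imread("pics/top0.png");s=cv2.imread("pics/scene0.png")
a=np.hstack([crop(t,271,183),crop(t,144,217),crop(t,354,206)]);b=np.hstack([crop(s,253,203),crop(s,385,227),crop(s,195,163)])
cv2.imwrite("pics/c0.png",np.vstack([a,b]))
for k,n,u,v,z in [("ring","top",143,216,.033),("ring","scene",386,221,.033),("pusher","top",357,203,.091),("pusher","scene",194,153,.091),("lamp","top",271,183,.06),("lamp","scene",253,199,.06),("turq","top",330,178,.04),("pink","top",371,240,.04),("pink2","top",400,210,.04)]: print(k,n,at(n,u,v,z))
E
```

```text
ring top [0.47877775 0.3042351 ]
ring scene [0.47838721 0.3081679 ]
pusher top [ 0.51281513 -0.27478124]
pusher scene [ 0.52037464 -0.27347412]
lamp top [ 0.56997211 -0.04760854]
lamp scene [ 0.58905819 -0.03641036]
turq top [ 0.58953878 -0.21222894]
pink top [ 0.41887339 -0.32096946]
pink2 top [ 0.50179799 -0.40343823]
```

View pics/c0.png

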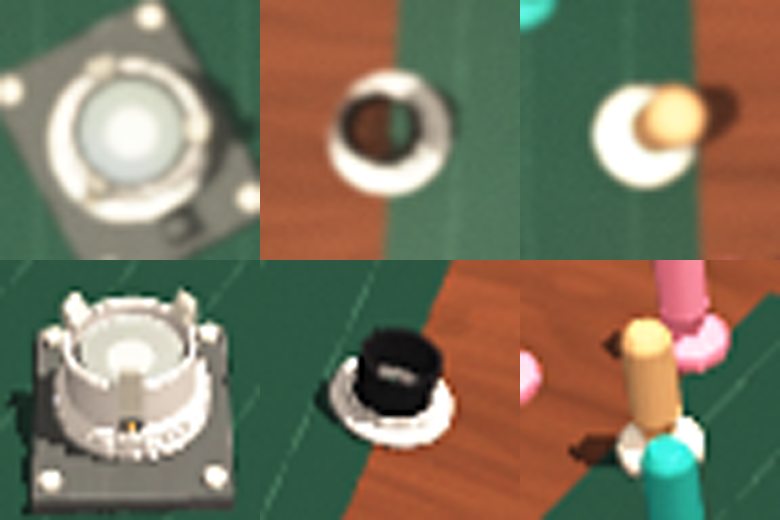

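```bash
cat > fit.py <<'E'
from h import *
from scipy.optimize import minimize
def circ(n,x,y,r,z,k=72):
    a=np.linspace(0,2*np.pi,k,endpoint=False)
    return np.array([proj(n,(x+r*np.cos(t),y+r*np.sin(t),z)) for t in a])
def fit(n,img,circles,x0):
    g=cv2.GaussianBlur(img,(0,0),.7).astype(np.float32)
    def f(p):
        s=0
        for r,z in circles:
            A=circ(n,*p,r+.0025,z).astype(np.float32);B=circ(n,*p,r-.0025,z).astype(np.float32)
            a,b=[cv2.remap(g,q[None,:,0],q[None,:,1],cv2.INTER_LINEAR)[0] for q in(A,B)]
            s-=np.abs(a-b).sum(1).clip(0,250).mean()
        return s
    c=[(f((x0[0]+i,x0[1]+j)),i,j) for i in np.arange(-.012,.0121,.003) for j in np.arange(-.012,.0121,.003)]
    _,i,j=min(c);p=minimize(f,(x0[0]+i,x0[1]+j),method="Nelder-Mead",options=dict(initial_simplex=[(x0[0]+i,x0[1]+j),(x0[0]+i+.002,x0[1]+j),(x0[0]+i,x0[1]+j+.002)])).x
    return p
E
python3 - <<'E'
from fit import *
I={n:cv2.imread(f"pics/{n}0.png") for n in("top","scene")}
O={"ring":([(.03,.0055),(.03,.003)],(.478,.306)),"pusher":([(.025,.01),(.025,.0)],(.515,-.271)),"lamp":([(.0345,.06),(.0315,.06),(.0275,.0556)],(.575,-.045))}
C={"top":{"lamp":(271,183),"ring":(144,217),"pusher":(354,206)},"scene":{"lamp":(253,203),"ring":(385,227),"pusher":(195,163)}}
rows=[]
for n in I:
    row=[]
    for k,(c,x0) in O.items():
        p=fit(n,I[n],c,x0);print(n,k,p.round(4))
        u,v=C[n][k];cr=crop(I[n],u,v)
        for r,z in c:
            q=(circ(n,*p,r,z)-[u-24,v-24]+.5)*260/48-.5
            cv2.polylines(cr,[q.round().astype(int)],True,(0,0,255),1)
        row.append(cr)
    # screws
    u,v=C[n]["lamp"];sub=I[n][v-30:v+30,u-30:u+30];m=(sub.min(2)>150).astype(np.uint8)
    _,_,st,ce=cv2.connectedComponentsWithStats(m)
    for s,c in zip(st,ce):
        if 2<s[4]<60: print(n,"blob",s[4],at(n,c[0]+u-30,c[1]+v-30,.014).round(4))
    rows.append(np.hstack(row))
cv2.imwrite("pics/c1.png",np.vstack(rows))
E
```

```text
Traceback (most recent call last):
  File "fit.py", line 15, in fit
    c=[(f((x0[0]+i,x0[1]+j)),i,j) for i in np.arange(-.012,.0121,.003) for j in np.arange(-.012,.0121,.003)]
        ~^^^^^^^^^^^^^^^^^^^
  File "fit.py", line 11, in f
    A=circ(n,*p,r+.0025,z).astype(np.float32);B=circ(n,*p,r-.0025,z).astype(np.float32)
                                                ~~~~^^^^^^^^^^^^^^^^
  File "fit.py", line 5, in circ
    return np.array([proj(n,(x+r*np.cos(t),y+r*np.sin(t),z)) for t in a])
                     ~~~~^^^^^^^^^^^^^^^^^^^^^^^^^^^^^^^^^^^
  File "h.py", line 8, in proj
    m=camera_model(n);P=np.array(m["pose"]);c=P[:3,:3].T@(np.asarray(p,float)-P[:3,3]);q=np.array(m["K"])@c;return q[:2]/q[2]
ValueError: time passes only in moves, steps and waits
```

```bash
sed -i 's/^from workcell.*/from workcell import bot,camera,camera_model as _cm\nimport functools\ncamera_model=functools.cache(_cm)/' h.py
cat > m1.py <<'E'
from fit import *
I={n:cv2.imread(f"pics/{n}0.png") for n in("top","scene")}
O={"ring":([(.03,.0055),(.03,.003)],(.478,.306)),"pusher":([(.025,.01),(.025,.0)],(.515,-.271)),"lamp":([(.0345,.06),(.0315,.06),(.0275,.0556)],(.575,-.045))}
C={"top":{"lamp":(271,183),"ring":(144,217),"pusher":(354,206)},"scene":{"lamp":(253,203),"ring":(385,227),"pusher":(195,163)}}
rows=[]
for n in I:
    row=[]
    for k,(c,x0) in O.items():
        p=fit(n,I[n],c,x0);print(n,k,p.round(4))
        u,v=C[n][k];cr=crop(I[n],u,v)
        for r,z in c:
            q=(circ(n,*p,r,z)-[u-24,v-24]+.5)*260/48-.5
            cv2.polylines(cr,[q.round().astype(int)],True,(0,0,255),1)
        row.append(cr)
    u,v=C[n]["lamp"];sub=I[n][v-30:v+30,u-30:u+30];m=(sub.min(2)>150).astype(np.uint8)
    _,_,st,ce=cv2.connectedComponentsWithStats(m)
    for s,c in zip(st,ce):
        if 2<s[4]<60: print(n,"blob",s[4],at(n,c[0]+u-30,c[1]+v-30,.014).round(4))
    rows.append(np.hstack(row))
cv2.imwrite("pics/c1.png",np.vstack(rows))
E
python3 m1.py
```

```text
top ring [0.4751 0.3091]
top pusher [ 0.5143 -0.2797]
top lamp [ 0.5748 -0.0551]
top blob 18 [ 0.6412 -0.0572]
top blob 22 [0.6002 0.0167]
top blob 21 [ 0.5442 -0.1103]
top blob 21 [ 0.5041 -0.0366]
scene ring [0.4796 0.3104]
scene pusher [ 0.5106 -0.2814]
scene lamp [ 0.571  -0.0578]
scene blob 11 [ 0.6373 -0.0593]
scene blob 13 [0.5961 0.0146]
```

View pics/c1.png

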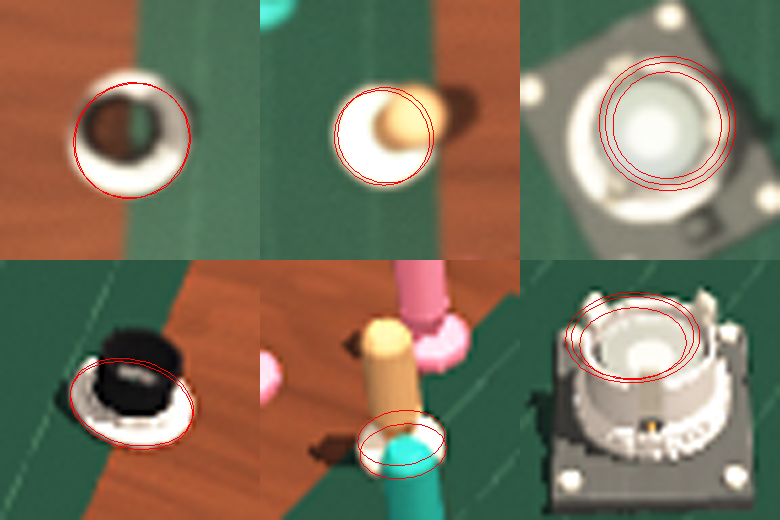

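The crops confirm both choices: a black-hooded ring at top (144,216) and the beech pusher on its white foot at top (350,207). The lamp circle fit snapped to a wrong edge. The four plate screws triangulate consistently, so I take the lamp at (0.5715,-0.047), the ring at (0.479,0.3105) and the pusher at (0.513,-0.280).

```bash
cat > go.py <<'E'
import sys
from h import *
from scipy.spatial.transform import Rotation as R
def go(x,y,z,yaw):
    o=bot.get_obs();r=R.from_euler("xyz",o["tcp_rot"],degrees=True)
    d=r.inv().apply(np.array([x,y,z])-o["ee_pos"])*1000
    t=-(yaw-o["tcp_rot"][2]); t=(t+180)%360-180
    print("t",round(o["time"],2),"shift",d.round(1),"turn",round(t,1),"F",o["wrist_force"].round(2))
if __name__=="__main__": go(*map(float,sys.argv[1:5]))
E
python3 go.py .479 .3105 .12 30
```

```text
t 0.1 shift [ 559.7 -662.1  111.4] turn -8.4 F [ 0.35 -0.18  0.34]
```

Call:
send_rows(targets="560 -662 80 -8 0;560 -662 80 -8 0;560 -662 80 -8 0;560 -662 80 -8 0;560 -662 80 -8 0;560 -662 80 -8 0;560 -662 80 -8 0;560 -662 80 -8 0;560 -662 80 -8 0;560 -662 80 -8 0;560 -662 80 -8 0;560 -662 80 -8 0;560 -662 80 -8 0;560 -662 111 -8 0;560 -662 111 -8 0;560 -662 111 -8 0;560 -662 111 -8 0;560 -662 111 -8 0", newtons=20)

```text
time: 2.35
ee_pos: [0.4878, 0.2961, 0.1216]
tcp_rot: [-179.3, -0.1, 31.0]
wrist_force: [-0.2, -0.7, 0.5]
opening: 0.0856
grasp_force: 0.0
```

```bash
python3 go.py .479 .3105 .013 30
```

```text
t 2.35 shift [ -0.3 -15.6 108.8] turn 1.0 F [-0.23 -0.66  0.47]
```

Call:
send_rows(targets="0 0 60 0 0;0 0 60 0 0;0 0 60 0 0")

```text
time: 2.72
ee_pos: [0.4879, 0.2971, 0.0624]
tcp_rot: [-179.3, -0.1, 31.0]
wrist_force: [-0.4, 0.3, 0.3]
opening: 0.0852
grasp_force: 0.0
```

```bash
python3 go.py .479 .3105 .013 30
```

```text
t 2.73 shift [ -0.8 -15.5  49.6] turn 1.0 F [-0.4   0.28  0.31]
```

Call:
send_rows(targets="-1 -15 25 0 0;-1 -15 50 0 0;-1 -15 50 0 60;-1 -15 50 0 120;-1 -15 50 0 160;-1 -15 50 0 160;-1 -15 50 0 160;-1 -15 50 0 160", newtons=20)

```text
time: 3.72
ee_pos: [0.4835, 0.3043, 0.0129]
tcp_rot: [-179.0, -0.2, 31.7]
wrist_force: [-1.2, -1.0, 7.1]
opening: 0.0392
grasp_force: 19.5
```

Call:
send_rows(targets="0 0 0 0 160;0 0 0 0 160")

```text
time: 3.98
ee_pos: [0.4835, 0.3043, 0.0129]
tcp_rot: [-179.0, -0.2, 31.7]
wrist_force: [-0.3, 0.0, 7.6]
opening: 0.0392
grasp_force: 19.5
```

Run:
```python
from h import *
t=camera("top");s=camera("scene");p=(.4835,.3043,.05);a,b=[proj(n,p).astype(int) for n in("top","scene")];print(a,b)
cv2.imwrite("pics/c2.png",np.hstack([crop(t,*a,40,390),crop(s,*b,40,390)]))
o=bot.get_obs();print(o["ee_pos"],o["tcp_rot"],o["wrist_force"],o["q"],o["joint_efforts"])
```

```text
[141 213] [385 217]
[0.48348504 0.30429809 0.01293961] [-178.99183913   -0.18819958   31.73879122] [-0.39662708 -0.71375173  5.98250271] [ 31.68265612   9.17256992  -9.57244595  71.06777248   1.00834478
 179.94385651] [-2.13374840e-01 -5.22136009e+01  4.28482318e+01 -3.94312805e-01
 -3.26019747e-02 -3.67807297e-03]
```

View pics/c2.png

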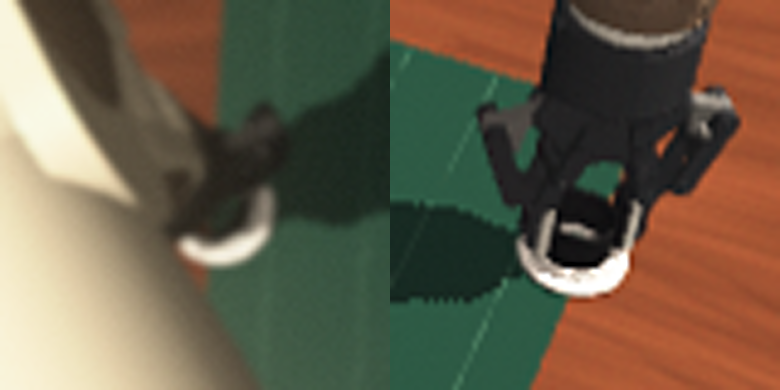

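The view shows the fingers around the hood, with the whole ring in view at (575,245) in the right crop. Joint 6 hit its limit at 180°, so the arm stopped about 8 mm short. I re-grip a quarter turn round and slightly higher, which also centres the ring across the other axis.

Call:
send_rows(targets="0 0 0 0 60;0 0 -4 0 60;0 0 -4 -10 60;0 0 -4 -20 60;0 0 -4 -30 60;0 0 -4 -40 60;0 0 -4 -50 60;0 0 -4 -60 60;0 0 -4 -70 60;0 0 -4 -80 60;0 0 -4 -89 60;0 0 -4 -89 60")

```text
time: 5.58
ee_pos: [0.4825, 0.3036, 0.0148]
tcp_rot: [-180.0, -1.0, 120.7]
wrist_force: [0.4, 0.1, -0.3]
opening: 0.0653
grasp_force: 0.0
```

```bash
python3 go.py .4835 .3043 .017 121
```

```text
t 5.58 shift [ 0.1  1.3 -2.2] turn -0.3 F [ 0.42  0.05 -0.31]
```

Call:
send_rows(targets="0 1 -2 0 60;0 1 -2 0 100;0 1 -2 0 120;0 1 -2 0 140;0 1 -2 0 170;0 1 -2 0 170;0 1 -2 0 170", newtons=30)

```text
time: 6.45
ee_pos: [0.4833, 0.3041, 0.0167]
tcp_rot: [-180.0, -1.0, 120.7]
wrist_force: [-1.2, -0.8, 4.5]
opening: 0.039
grasp_force: 30.0
```

Call:
send_rows(targets="0 0 -20 0 170;0 0 -60 0 170;0 0 -120 0 170;0 0 -120 0 170")

```text
time: 6.95
ee_pos: [0.4863, 0.3034, 0.1413]
tcp_rot: [179.6, -1.0, 120.7]
wrist_force: [0.0, 0.5, -1.0]
opening: 0.0391
grasp_force: 30.4
```

```bash
python3 go.py .5715 -.047 .130 90
```

```text
t 6.95 shift [-344.8 -105.9    4.4] turn 30.7 F [ 0.01  0.47 -1.04]
```

Call:
send_rows(targets="-345 -106 4 10 170;-345 -106 4 20 170;-345 -106 4 31 170;-345 -106 4 31 170;-345 -106 4 31 170;-345 -106 4 31 170;-345 -106 4 31 170;-345 -106 4 31 170;-345 -106 4 31 170")

```text
time: 8.07
ee_pos: [0.5693, -0.0473, 0.1261]
tcp_rot: [-179.4, -0.9, 89.8]
wrist_force: [-0.1, 0.6, -0.7]
opening: 0.039
grasp_force: 30.4
```

Run:
```python
from fit import *
from go import go
t=camera("top");s=camera("scene");cv2.imwrite("pics/t3.png",t);cv2.imwrite("pics/s3.png",s)
go(.5715,-.047,.130,90)
o=bot.get_obs();e=o["ee_pos"];out=[]
for n,im in(("top",t),("scene",s)):
    a=proj(n,(.5715,-.047,.085)).astype(int);c=crop(im,*a,40,390)
    for x,y,r,z,col in[(.5715,-.047,.0345,.06,(0,0,255)),(e[0],e[1],.03,e[2]-.013,(255,255,0)),(.5715,-.047,.0405,.012,(0,0,255))]:
        q=(circ(n,x,y,r,z)-(a-40)+.5)*390/80-.5;cv2.polylines(c,[q.round().astype(int)],True,col,1)
    out.append(c)
cv2.imwrite("pics/c3.png",np.hstack(out));print(o["tcp_rot"])
```

```text
t 8.18 shift [ 0.3  2.  -3.6] turn -0.2 F [-0.79 -0.58 -0.14]
[-179.45873602   -0.85405647   89.83283385]
```

View pics/c3.png

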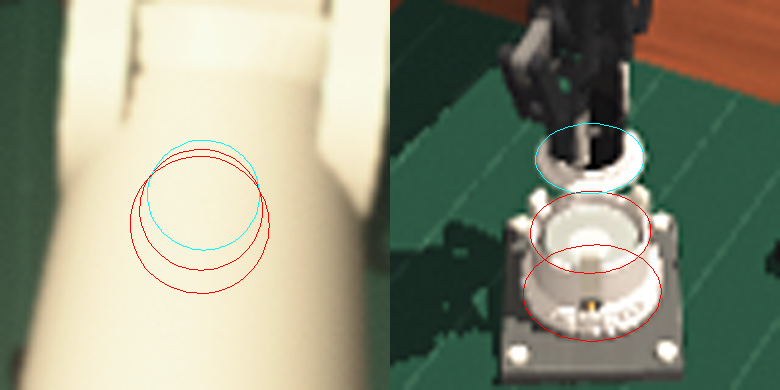

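The right crop shows the ring (cyan, about (590,158)) held level above the barrel mouth, and the lamp circles (red) fit the barrel well. I go down.

Call:
send_rows(targets="0 2 10 0 170;0 2 20 0 170;0 2 30 0 170;0 2 34 0 170;0 2 34 0 170")

```text
time: 8.8
ee_pos: [0.571, -0.0479, 0.0921]
tcp_rot: [-179.4, -0.8, 89.7]
wrist_force: [-0.5, -0.6, -0.1]
opening: 0.0388
grasp_force: 30.4
```

```bash
python3 go.py .5715 -.047 .0812 90
```

```text
t 8.8 shift [ 0.7  0.6 10.9] turn -0.3 F [-0.55 -0.62 -0.12]
```

Call:
send_rows(targets="1 1 3 0 170;1 1 5 0 170;1 1 7 0 170;1 1 8 0 170;1 1 9 0 170;1 1 9 0 170")

```text
time: 9.55
ee_pos: [0.5721, -0.0468, 0.0835]
tcp_rot: [-179.5, -0.8, 89.7]
wrist_force: [-0.5, -0.4, 1.4]
opening: 0.0391
grasp_force: 30.5
```

Call:
send_rows(targets="0 0 1 0 170;0 0 1 0 170")

```text
time: 9.8
ee_pos: [0.5721, -0.0468, 0.0824]
tcp_rot: [-179.4, -0.8, 89.7]
wrist_force: [-1.8, -0.8, 1.0]
opening: 0.0391
grasp_force: 30.6
```

Call:
send_rows(targets="0 0 1 0 170;0 0 1 0 170")

```text
time: 10.05
ee_pos: [0.572, -0.0467, 0.0813]
tcp_rot: [-179.4, -0.8, 89.7]
wrist_force: [-1.2, -2.3, 1.5]
opening: 0.0388
grasp_force: 30.6
```

Call:
send_rows(targets="-1 -1 0 0 170;-1 -1 0 0 170")

```text
time: 10.3
ee_pos: [0.5711, -0.0476, 0.0813]
tcp_rot: [-179.5, -0.9, 89.7]
wrist_force: [0.3, 0.1, 0.2]
opening: 0.039
grasp_force: 30.4
```

Call:
send_rows(targets="0 0 1 0 170;0 0 1 0 170")

```text
time: 10.55
ee_pos: [0.5712, -0.0477, 0.0804]
tcp_rot: [-179.5, -0.8, 89.7]
wrist_force: [-1.6, -0.7, 0.9]
opening: 0.0388
grasp_force: 30.5
```

Call:
send_rows(targets="0 0 0 0 140;0 0 0 0 120;0 0 0 0 80;0 0 0 0 40;0 0 -10 0 0;0 0 -40 0 0;0 0 -90 0 0;0 0 -90 0 0")

```text
time: 11.55
ee_pos: [0.5738, -0.0492, 0.1755]
tcp_rot: [-179.9, -0.8, 89.7]
wrist_force: [0.2, -0.0, -0.4]
opening: 0.0859
grasp_force: 0.0
```

```bash
python3 go.py .52 -.28 .20 45
```

```text
t 11.55 shift [-230.7  -52.8  -27.7] turn 44.7 F [ 0.24 -0.03 -0.42]
```

Call:
send_rows(targets="-231 -53 -28 10 0;-231 -53 -28 20 0;-231 -53 -28 30 0;-231 -53 -28 40 0;-231 -53 -28 45 0;-231 -53 -28 45 0;-231 -53 -28 45 0")

```text
time: 12.42
ee_pos: [0.5183, -0.2796, 0.1954]
tcp_rot: [-179.0, -0.2, 44.9]
wrist_force: [-0.4, 0.1, 0.1]
opening: 0.0854
grasp_force: 0.0
```

Run:
```python
from fit import *
from go import go
t=camera("top");s=camera("scene");cv2.imwrite("pics/t4.png",t);cv2.imwrite("pics/s4.png",s)
go(.513,-.280,.041,45);out=[]
for n,im in(("top",t),("scene",s)):
  for p in((.571,-.0475,.065),(.513,-.28,.05)):
    a=proj(n,p).astype(int);out.append(crop(im,*a,30,290))
cv2.imwrite("pics/c4.png",np.vstack([np.hstack(out[:2]),np.hstack(out[2:])]));print(bot.get_obs()["tcp_rot"])
```

```text
t 12.53 shift [ -4.8  -0.8 154.5] turn -0.1 F [-0.13  0.09  0.37]
[-179.01325843   -0.21562776   44.88110212]
```

View pics/c4.png

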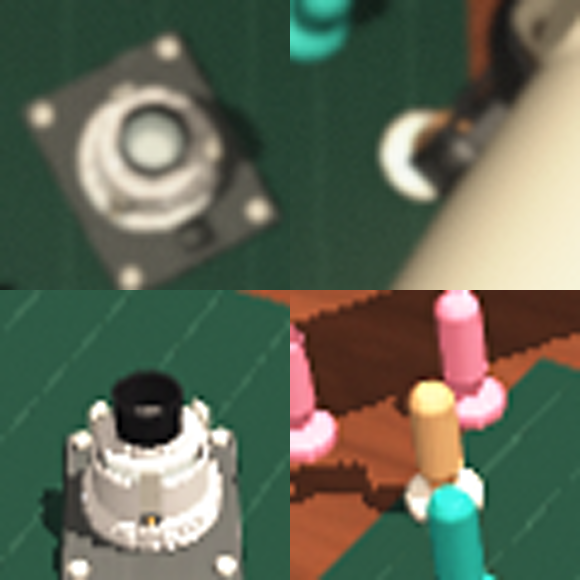

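The ring sits centred and level on the clips, hood at (150,400) in the crop. The beech pusher stands free at (437,440), so I go down over it.

Call:
send_rows(targets="-5 -1 20 0 0;-5 -1 60 0 0;-5 -1 110 0 0;-5 -1 140 0 0;-5 -1 155 0 0;-5 -1 155 0 0")

```text
time: 13.28
ee_pos: [0.5124, -0.2802, 0.0402]
tcp_rot: [-179.0, -0.2, 44.8]
wrist_force: [-0.2, -0.3, 0.6]
opening: 0.0855
grasp_force: 0.0
```

```bash
python3 go.py .513 -.28 .041 45
```

```text
t 13.28 shift [ 0.6  0.3 -0.8] turn -0.2 F [-0.16 -0.33  0.62]
```

Call:
send_rows(targets="0 0 0 0 100;0 0 0 0 150;0 0 0 0 200;0 0 0 0 200;0 0 0 0 200;0 0 0 0 200;0 0 0 0 200", newtons=60)

```text
time: 14.15
ee_pos: [0.5131, -0.2811, 0.0415]
tcp_rot: [-179.1, -0.2, 44.7]
wrist_force: [-0.7, -1.2, 6.8]
opening: 0.0287
grasp_force: 59.1
```

Call:
send_rows(targets="0 0 -10 0 200;0 0 -50 0 200;0 0 -100 0 200;0 0 -110 0 200;0 0 -110 0 200")

```text
time: 14.78
ee_pos: [0.5136, -0.2823, 0.1507]
tcp_rot: [-179.0, -0.2, 44.7]
wrist_force: [0.2, -0.1, -1.8]
opening: 0.0289
grasp_force: 59.5
```

```bash
python3 go.py .5711 -.0476 .150 75
```

```text
t 14.78 shift [ 206.  -126.2    3.6] turn -30.3 F [ 0.18 -0.06 -1.81]
```

Call:
send_rows(targets="206 -126 -5 0 200;206 -126 -5 0 200;206 -126 -5 0 200;206 -126 -5 0 200;206 -126 -5 0 200;206 -126 -5 0 200;206 -126 -5 0 200")

```text
time: 15.65
ee_pos: [0.5707, -0.049, 0.1576]
tcp_rot: [-179.0, -0.2, 44.7]
wrist_force: [-0.2, -0.3, -2.0]
opening: 0.0288
grasp_force: 59.5
```

Run:
```python
from fit import *
from go import go
s=camera("scene");t=camera("top")
go(.5711,-.0476,.146,45);o=bot.get_obs();e=o["ee_pos"];print(e,o["tcp_rot"])
out=[]
for n,im in(("scene",s),):
    a=proj(n,(.571,-.0475,.09)).astype(int);c=crop(im,*a,45,560)
    for x,y,r,z,col in((e[0],e[1],.025,e[2]-.0415,(0,0,255)),(.571,-.0475,.02,.093,(255,255,0)),(.571,-.0475,.02,.101,(0,255,255))):
        q=(circ(n,x,y,r,z)-(a-45)+.5)*560/90-.5;cv2.polylines(c,[q.round().astype(int)],True,col,1)
    out.append(c)
cv2.imwrite("pics/c5.png",np.hstack(out))
```

```text
t 15.75 shift [ 1.1 -0.7 12.1] turn -0.4 F [-0.65 -0.33 -2.5 ]
[ 0.57089582 -0.04904532  0.15810733] [-178.99667152   -0.19456062   44.64117518]
```

View pics/c5.png

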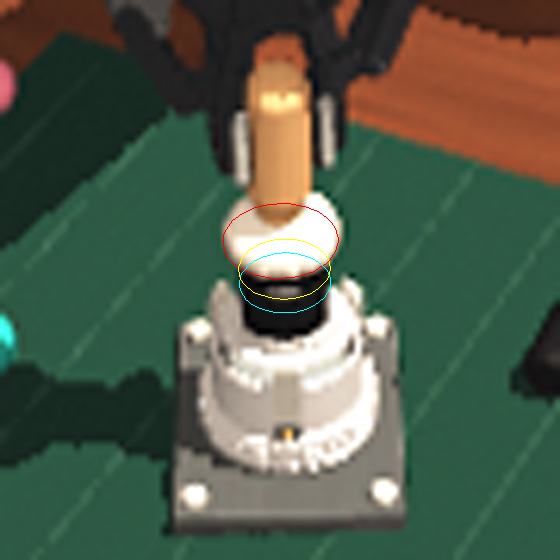

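The pusher's foot at (281,240) is in line over the hood at (284,285). I lower it and feel for contact.

Call:
send_rows(targets="1 -1 5 0 200;1 -1 10 0 200;1 -1 13 0 200;1 -1 14 0 200;1 -1 14 0 200")

```text
time: 16.38
ee_pos: [0.5711, -0.0462, 0.1445]
tcp_rot: [-179.0, -0.2, 44.7]
wrist_force: [-0.3, 0.1, -1.5]
opening: 0.0289
grasp_force: 59.5
```

Call:
send_rows(targets="0 0 0.5 0 200;0 0 1 0 200;0 0 1 0 200")

```text
time: 16.75
ee_pos: [0.5711, -0.0462, 0.1435]
tcp_rot: [-179.0, -0.2, 44.7]
wrist_force: [0.2, 0.3, -0.7]
opening: 0.029
grasp_force: 59.5
```

Call:
send_rows(targets="0 0 0.5 0 200;0 0 1 0 200;0 0 1 0 200")

```text
time: 17.12
ee_pos: [0.571, -0.0462, 0.1424]
tcp_rot: [-179.0, -0.2, 44.7]
wrist_force: [-0.7, 0.3, -1.9]
opening: 0.0289
grasp_force: 59.5
```

Call:
send_rows(targets="0 0 0.5 0 200;0 0 1 0 200;0 0 1 0 200")

```text
time: 17.5
ee_pos: [0.5711, -0.0462, 0.1415]
tcp_rot: [-179.0, -0.2, 44.7]
wrist_force: [-0.1, -0.2, -1.0]
opening: 0.0285
grasp_force: 59.5
```

Still free (about -1.4 N from the pusher's weight, with noise). I continue.

Call:
send_rows(targets="0 0 0.5 0 200;0 0 1 0 200;0 0 1 0 200")

```text
time: 17.88
ee_pos: [0.5711, -0.0461, 0.1406]
tcp_rot: [-179.0, -0.2, 44.7]
wrist_force: [0.3, 0.9, -0.2]
opening: 0.0289
grasp_force: 59.6
```

Call:
send_rows(targets="0 0 0.5 0 200;0 0 1 0 200;0 0 1 0 200")

```text
time: 18.25
ee_pos: [0.5712, -0.0462, 0.1397]
tcp_rot: [-179.0, -0.2, 44.7]
wrist_force: [-0.1, 0.4, 3.0]
opening: 0.0289
grasp_force: 59.8
```

Call:
send_rows(targets="0 0 0.5 0 200;0 0 1 0 200;0 0 1 0 200")

```text
time: 18.62
ee_pos: [0.5712, -0.0462, 0.1387]
tcp_rot: [-179.0, -0.2, 44.7]
wrist_force: [0.2, 0.5, 5.5]
opening: 0.029
grasp_force: 60.0
```

Call:
send_rows(targets="0 0 0.5 0 200;0 0 1 0 200;0 0 1 0 200")

```text
time: 19.0
ee_pos: [0.5712, -0.0462, 0.1379]
tcp_rot: [-179.1, -0.2, 44.7]
wrist_force: [-0.1, 1.0, 6.2]
opening: 0.0286
grasp_force: 60.2
```

Call:
send_rows(targets="0 0 0.5 0 200;0 0 1 0 200;0 0 1 0 200")

```text
time: 19.38
ee_pos: [0.5705, -0.0462, 0.1356]
tcp_rot: [-179.0, -0.1, 44.7]
wrist_force: [-0.6, 1.3, -2.2]
opening: 0.0289
grasp_force: 59.9
```

Call:
send_rows(targets="0 0 0.5 0 200;0 0 1 0 200;0 0 1 0 200")

```text
time: 19.75
ee_pos: [0.5709, -0.0461, 0.1354]
tcp_rot: [-179.0, -0.2, 44.7]
wrist_force: [0.6, 0.4, -2.5]
opening: 0.0288
grasp_force: 59.9
```

Call:
send_rows(targets="0 0 0.5 0 200;0 0 1 0 200;0 0 1 0 200")

```text
time: 20.12
ee_pos: [0.5712, -0.046, 0.1347]
tcp_rot: [-179.0, -0.2, 44.7]
wrist_force: [0.5, 1.5, 0.3]
opening: 0.029
grasp_force: 59.9
```

Call:
send_rows(targets="0 0 0.5 0 200;0 0 1 0 200;0 0 1 0 200")

```text
time: 20.5
ee_pos: [0.5708, -0.0462, 0.1332]
tcp_rot: [-179.0, -0.2, 44.7]
wrist_force: [0.1, 0.5, -1.6]
opening: 0.0286
grasp_force: 59.7
```

Call:
send_rows(targets="0 0 0.5 0 200;0 0 1 0 200;0 0 1 0 200")

```text
time: 20.88
ee_pos: [0.571, -0.0461, 0.1325]
tcp_rot: [-179.0, -0.2, 44.7]
wrist_force: [0.8, -0.1, 0.1]
opening: 0.0286
grasp_force: 59.7
```

Call:
send_rows(targets="0 0 0.5 0 200;0 0 1 0 200;0 0 1 0 200")

```text
time: 21.25
ee_pos: [0.5711, -0.0461, 0.1317]
tcp_rot: [-179.0, -0.2, 44.7]
wrist_force: [-0.6, -1.0, 2.2]
opening: 0.0284
grasp_force: 59.7
```

Call:
send_rows(targets="0 0 0.5 0 200;0 0 0.5 0 200")

```text
time: 21.5
ee_pos: [0.5711, -0.0461, 0.1313]
tcp_rot: [-179.0, -0.2, 44.7]
wrist_force: [-1.2, -0.0, 4.7]
opening: 0.0289
grasp_force: 60.1
```

Call:
send_rows(targets="0 0 0.5 0 200;0 0 0.5 0 200")

```text
time: 21.75
ee_pos: [0.5712, -0.0461, 0.1313]
tcp_rot: [-179.1, -0.3, 44.7]
wrist_force: [-1.1, 0.2, 8.0]
opening: 0.0288
grasp_force: 60.1
```

Call:
send_rows(targets="0 0 0.3 0 200;0 0 0.3 0 200")

```text
time: 22.0
ee_pos: [0.5712, -0.0461, 0.1312]
tcp_rot: [-179.1, -0.3, 44.7]
wrist_force: [-2.2, -0.0, 8.9]
opening: 0.0288
grasp_force: 60.2
```

Call:
send_rows(targets="0 0 0.2 0 200;0 0 0.2 0 200;0 0 0.2 0 200")

```text
time: 22.38
ee_pos: [0.5712, -0.0461, 0.1312]
tcp_rot: [-179.1, -0.3, 44.7]
wrist_force: [-2.6, -1.0, 9.5]
opening: 0.0287
grasp_force: 60.3
```

Call:
send_rows(targets="0 0 0.2 0 200;0 0 0.4 0 200;0 0 0.4 0 200")

```text
time: 22.75
ee_pos: [0.5713, -0.046, 0.1311]
tcp_rot: [-179.1, -0.3, 44.7]
wrist_force: [-2.5, 1.0, 12.7]
opening: 0.0288
grasp_force: 60.6
```

Call:
send_rows(targets="0 0 0 0 200;0 0 0 0 200;0 0 0 0 200;0 0 0 0 200;0 0 0 0 200;0 0 0 0 200")

```text
time: 23.5
ee_pos: [0.5713, -0.046, 0.1311]
tcp_rot: [-179.1, -0.3, 44.7]
wrist_force: [-2.9, 0.9, 12.7]
opening: 0.0287
grasp_force: 60.6
```

Run:
```python
from h import *
s=camera("scene");cv2.imwrite("pics/s6.png",s)
cv2.imwrite("pics/c6.png",crop(s,*proj("scene",(.571,-.0475,.08)).astype(int),35,560))
print(bot.get_obs()["wrist_force"])
```

```text
[-3.13277583  0.25100606 12.65088126]
```

View pics/c6.png

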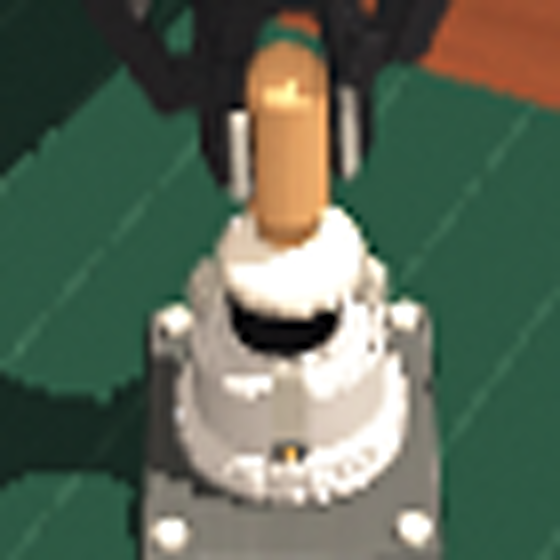

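The foot presses the hood down and the flange is inside the barrel mouth at (285,345). The travel of about 9 mm, the firm stop and the steady net push of about 14 N agree with being home. I hold for another second, then lift.

Call:
send_rows(targets="0 0 0.2 0 200;0 0 0.2 0 200;0 0 0.2 0 200;0 0 0.2 0 200;0 0 0.2 0 200;0 0 0.2 0 200;0 0 0.2 0 200;0 0 0.2 0 200;0 0 0.2 0 200;0 0 0.2 0 200")

```text
time: 24.8
ee_pos: [0.5713, -0.046, 0.1311]
tcp_rot: [-179.1, -0.3, 44.7]
wrist_force: [-3.3, 0.2, 14.3]
opening: 0.029
grasp_force: 60.8
```

Call:
send_rows(targets="0 0 -1 0 200;0 0 -3 0 200;0 0 -10 0 200;0 0 -30 0 200;0 0 -30 0 200")

```text
time: 25.42
ee_pos: [0.5718, -0.0465, 0.1604]
tcp_rot: [-179.1, -0.3, 44.7]
wrist_force: [-1.1, 0.5, -1.6]
opening: 0.0291
grasp_force: 59.8
```

```bash
python3 go.py .513 -.281 .155 45
```

```text
t 25.43 shift [-206.9  125.2    2.4] turn -0.3 F [-1.1   0.47 -1.63]
```

Call:
send_rows(targets="-207 125 0 0 200;-207 125 0 0 200;-207 125 0 0 200;-207 125 0 0 200;-207 125 0 0 200;-207 125 0 0 200;-207 125 0 0 200")

```text
time: 26.3
ee_pos: [0.5125, -0.2799, 0.1561]
tcp_rot: [-179.0, -0.2, 44.8]
wrist_force: [-0.5, -0.4, -1.6]
opening: 0.0289
grasp_force: 59.7
```

Run:
```python
from fit import *
from go import go
s=camera("scene");t=camera("top")
go(.513,-.281,.0415,45)
out=[]
for n,im in(("top",t),("scene",s)):
    a=proj(n,(.5715,-.047,.07)).astype(int);c=crop(im,*a,24,390)
    for x,y,r,z,col in((.5715,-.0472,.03,.0595,(0,0,255)),(.5715,-.0472,.02,.0895,(255,255,0))):
        q=(circ(n,x,y,r,z)-(a-24)+.5)*390/48-.5;cv2.polylines(c,[q.round().astype(int)],True,col,1)
    out.append(c)
cv2.imwrite("pics/c7.png",np.hstack(out))
```

```text
t 26.4 shift [ -0.9   3.1 114.9] turn -0.2 F [-0.24 -0.26 -1.41]
```

View pics/c7.png

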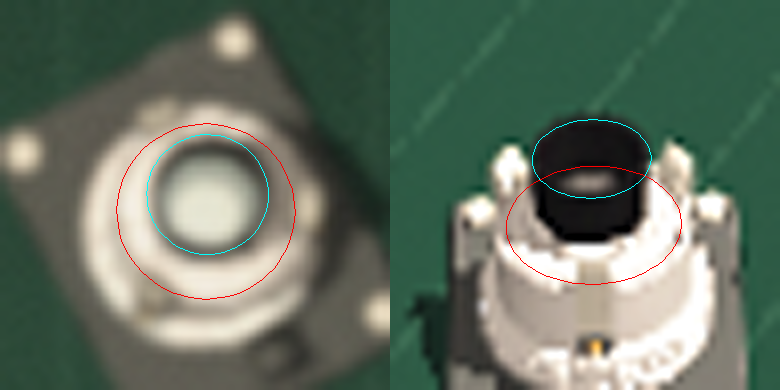

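The hood top matches the home height, centred and level, at (592,158) in the right crop. I stand the pusher back.

Call:
send_rows(targets="-1 3 40 0 200;-1 3 80 0 200;-1 3 105 0 200;-1 3 110 0 200;-1 3 112 0 200;-1 3 112 0 200")

```text
time: 27.15
ee_pos: [0.5132, -0.2823, 0.0457]
tcp_rot: [-179.1, -0.2, 44.8]
wrist_force: [0.7, -0.0, -0.9]
opening: 0.029
grasp_force: 59.7
```

Call:
send_rows(targets="0 0 1 0 200;0 0 2 0 200;0 0 2 0 200")

```text
time: 27.52
ee_pos: [0.5125, -0.2821, 0.0425]
tcp_rot: [-179.0, -0.2, 44.7]
wrist_force: [0.7, 0.9, -1.6]
opening: 0.0287
grasp_force: 59.7
```

Call:
send_rows(targets="0 0 1 0 200;0 0 1 0 200;0 0 1 0 200")

```text
time: 27.9
ee_pos: [0.5126, -0.2821, 0.0416]
tcp_rot: [-179.0, -0.2, 44.7]
wrist_force: [-0.4, 0.1, 0.9]
opening: 0.0285
grasp_force: 60.0
```

Call:
send_rows(targets="0 0 0.5 0 200;0 0 0.5 0 170;0 0 0.5 0 140;0 0 0.5 0 80;0 0 0.5 0 0;0 0 0.5 0 0;0 0 0.5 0 0;0 0 -20 0 0;0 0 -60 0 0;0 0 -120 0 0;0 0 -160 0 0;0 0 -160 0 0")

```text
time: 29.4
ee_pos: [0.5152, -0.2851, 0.2052]
tcp_rot: [-179.3, -0.3, 44.7]
wrist_force: [-0.4, 0.2, -0.8]
opening: 0.0852
grasp_force: 0.0
```

Run:
```python
from h import *
s=camera("scene");print(bot.get_obs()["time"],bot.get_obs()["wrist_force"],bot.get_obs()["opening"])
cv2.imwrite("pics/c8.png",cv2.resize(s[100:300,100:400],(780,520),interpolation=cv2.INTER_CUBIC))
```

```text
29.45 [-0.55797343 -0.78092597 -0.38299241] 0.0852502870537871
```

View pics/c8.png

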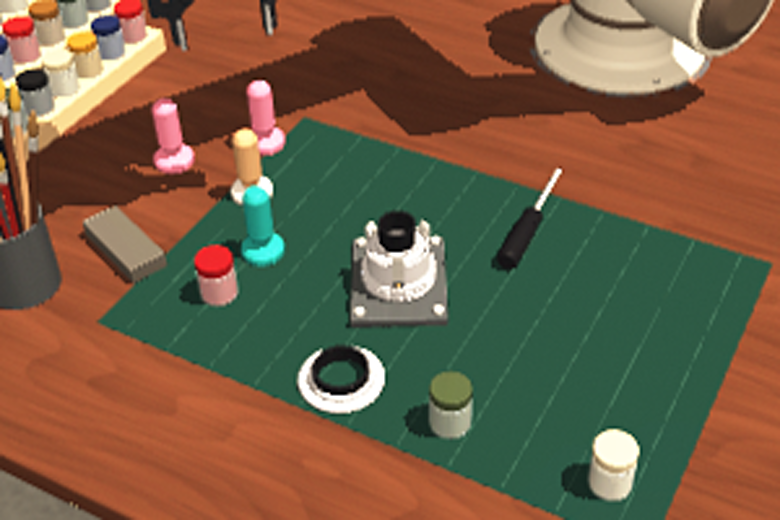

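The pusher stands upright at (246,165), the retainer is in the lamp at (397,230), and nothing else has moved. I hand the job in.

```bash
python3 -c "
from workcell import ticket
print(ticket.job_done())"
```

```text
the job is handed in; nothing more can be done
None
```

The retainer appears snapped in level under the clips, bedded at about 14–16 N for over a second, with the pusher back upright on the bench; the job was handed in at about 29.5 s, but no verdict came back.

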